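# Load a glass tube into the sprung clip of a leak-test fixture

## Robot

A 6-joint arm with a two-finger parallel gripper is mounted at the origin on the work surface. World frame = base frame: x ahead of the robot, y to its left, z up, the work surface at z = 0. Lengths are in m, angles in rad, forces in N, time in s.
With the tool pointing down it reaches from about 0.4 to 0.925 m from the base axis. Payload 3.4 kg.
Tool frame: the origin (TCP) lies between the finger pads, 19 mm behind the fingertips; this is the grasp point; z points along the fingers, y is the line along which they close (so a half turn about z gives the same grasp; the last joint's range is limited). The gripper opens to 85 mm and grips with 20 to 120 N. Pads are 22 mm wide; open, the fingers measure 114 mm over their backs; the gripper's body (76 mm by 85 mm) begins 54 mm behind the grasp point. The pads swing forward as they close: fully open they stand 13 mm farther back than shut.
Start: joints at [-1.335, 0.307, 1.506, -0, 1.328, -0.073], TCP at [0.175, -0.548, 0.25] pointing down, gripper open.
Joint ranges: [-3.12, 3.12], [-1.05, 2.28], [0.14, 2.33], [-1.42, 4.57], [0.1, 2.73], [-2.68, 2.68]. Speed limits (rad/s): [2.57, 2.57, 3.14, 3.14, 3.14, 3.14].

## Interface

Orientations are given as a unit quaternion [x, y, z, w].
In Python, from cell import bot, optics, order gives the robot as it stands (bot), with the cameras (optics) and the job (order).
- The arm moves only by the shell command python3 jog.py FILE [OPENING] [FORCE], which reads ROWS from the file FILE. ROWS is a JSON list of rows, 1 to 5 of them, each of 6 numbers: dx, dy, dz in fractions of the full range, 1 being 1 m, then a rotation vector rx, ry, rz in a scale on which 1.0 is pi rad; each row shifts and turns the commanded pose from where the row before left it, along the tool's axes as they then stand; what a row does not reach is not made up. A row lasts 1/12 s, in which the tool goes at most 0.0417 m and 0.125 rad, less where a joint would pass 70% of its speed; a pose out of reach is approached as far as the arm can. OPENING is the opening from 0.0 (shut) to 1.0 (fully open), set as the command begins (- or left out keeps the last). The fingers move at their own pace and stop on an object; FORCE is the grip in N (left out, the last holds). Time passes only in rows, so rows that do not move let the fingers close. It prints the time, the measured TCP pose, the force, the opening and the grip force at its end. No shift or turn number may pass 1 either way. Input that does not fit is refused with a message, and nothing moves.
- bot.get_state(): the state, without advancing time (a new reading comes with each control period).
- optics.read_camera(name): name is "side" or "top" or "wrist"; returns a dict with "color" (420x560x3 uint8, red, green, blue), "mtx" (3x3 intrinsics, pixels), "extrinsics" (4x4, takes a point from world to camera coordinates). Camera axes: x right, y up, looking along -z (the intrinsics and any distortion apply to the point x, -y, -z); pixel columns grow to the right and rows downward; lengths in m; the calibration is good to about 2 mm. The wrist camera is an equidistant fisheye: a pixel r from the principal point sees the ray r / f radians off the axis. A picture is of the moment at which its call begins. There is no depth.
- order.finish_job(): hands the job in; it is judged then, once.
The state is a dict: "time": time; "qpos": joint angles; "dq": joint speeds; "joint_torque": joint torques, N m; "ee_pos": TCP position; "ee_rot": TCP orientation; "wrist_force": force on the tool from outside, world axes, zero at the start; "ft_torque": the same for the moment, N m; "finger_gap": opening from 0.0 (shut) to 1.0 (fully open); "grasp_force": force on a finger pad.
Only numpy, scipy, OpenCV 4.12 (cv2) and the standard library are available. Lean on these libraries where they do the work, as an engineer would, in place of code of your own. Each camera call takes 0.05 s, during which the arm holds its last target. There are 200 camera calls.

## Task

Draw the longer of the two glass tubes out of the covered rack by its free end, lay it in the pair of V-blocks and let go, then take it again by its middle and press it down past the sprung jaw until it lies fully home in the fork of the test fixture. Once it is seated and you have let go, throw the air valve's lever all the way over. It is glass: never grip it with more than 40 N or push it into its places with more than 30 N, keep it off the table, and leave the other things where they are.

Things in the scene. Friction and masses are not known exactly. Their poses are not given: they have to be found in the camera images.
- tube: the longer glass tube with steel end caps, a plain round rod 20 mm in diameter, 160 mm long, 50 to 90 g; origin on its axis at mid length, x axis along it (may be rolled). At the start it lies level in one of the rack's lanes, axis 50 mm above the table; 55 mm of its -x end stick out of the mouth, the rest is under the cover
- spare: a shorter glass tube of the same make, 20 mm in diameter, 110 mm long, in the other lane, sticking out 30 mm; leave it. Origin on its axis at mid length, x along it
- rack: supply rack, an aluminium block 115 (x) by 190 (y) mm, 70 mm high with its flat black cover; origin on the table. Two lanes along x at y = +45 and -45 mm, 26 mm wide, floor 40 mm and ceiling 64 mm above the table, mouths in its -x face 50 mm from the origin, far ends closed. A tube comes out only by pulling it along -x; the long one is clear after 110 mm
- vrest: twin V-rest on a dark plate 50 by 100 mm, 12 mm thick; origin on the table under its middle. Two black V-blocks, each 11 mm wide, at y = +31 and -31 mm, with 45-degree sides 50 mm high, hold a tube along the y axis; between them 51 mm are free for the fingers
- vee (a point): where the middle of the tube lies in the V-rest: the tube's axis is then along the V-rest's y, 50 mm above the table. Axes as vrest
- fixture: leak-test fixture on a base plate 110 (x) by 215 (y) mm, 15 mm thick; origin on the table under its middle. Two dark fork posts 24 mm wide at y = +50 and -50 mm hold the tube along y; between them 76 mm are free for fingers, nothing there above 28 mm. End blocks 85 mm high, inner faces at y = +87 and -87 mm, leave the tube 7 mm at either end and fingers no room
- seat (a point): where the middle of the tube lies when fully home: 60 mm above the table, on a seat floor at 50 mm; axes as fixture. Each fork has a tall fixed prong on the -x side, inner face 11.3 mm from the axis, flared outward from 76 to 88 mm height, and a lip 58 mm high on the +x side
- jaw (a joint): angle of the sprung jaw (rad), 0 shut: two steel arms, one per post, on a hinge along y on the fixture's +x side. A tube coming straight down meets their round white noses with its axis about 80 mm above the table, swings them open by about 0.1 against the spring (about 10 N downward) and, home, lies under them, the jaw shut again (below about 0.03)
- jaw_nose (a point): middle of the line of the jaw's two noses (8 mm thick), 71 mm above the table when shut, 9.4 mm to the +x side of the seated tube's axis
- valve_base: block of the air valve, 70 mm (x) by 50 mm (y), 25 mm high; origin on the table. Its lever turns on a hinge along y, 22 mm above the origin
- valve (a joint): angle of the valve's lever (rad): starts at 0 to 0.15, leaning toward the block's -x side; all the way over is 1.0, leaning to its +x side against a stop. Stiff enough to stay where it is left, about 1 N at the tip to move
- valve_tip (a point): centre of the 26 mm black ball at the end of the lever, 80 mm from the hinge; at 0 it is 38 mm to the -x side of the block's middle and 92 mm above the table, at 1.0 it is 38 mm to the +x side at the same height, 102 mm high half way
- bracket_a: loose black U-shaped bracket, 55 by 85 mm, 12 mm high; leave it
- bracket_b: another such bracket; leave it
- fitting: small brass pneumatic fitting, 26 mm square, 36 mm high; leave it
- bar: black plastic bar 30 by 120 mm, 35 mm high; leave it
- driver: screwdriver with a black handle; leave it
- cup: grey plastic cup, 70 mm across, 60 mm high; leave it

How it is judged:
By the outcome, as a careful person would: the job done as asked, in the order asked, and still so for the second after the job is handed in, with the robot touching nothing.
It also fails if it takes over 61 s, if anything falls off the work surface, if the arm or the gripper's body presses on something with over 40 N, if the wrist force passes 120 N, or if a joint passes its speed limit or range.

## Working session

There is one attempt and no reset: what is moved stays moved. The work goes in short steps, Python scripts to look and compute and a shell command to move; the robot and the scene stay as the last step left them, time stands still between calls to the robot, and variables do not carry over. Pictures are saved under pics/ and viewed, at most 10 in all, crops included, and the job is handed in when it is done.

```bash
ls; mkdir -p pics
python3 - <<'E'
from cell import bot, optics, order
import cv2
for n in("top","side"):
    c=optics.read_camera(n); cv2.imwrite(f"pics/{n}0.png",c["color"][:,:,::-1])
    print(n,c["mtx"].tolist(),c["extrinsics"].round(4).tolist(),[k for k in c])
s=bot.get_state();print(s)
E
```

```text
cell.py
jog.py
pics
top [[545.7601196936002, 0.0, 280.59767413876017], [0.0, 545.7601196936002, 209.9333299236639], [0.0, 0.0, 1.0]] [[-0.0119, -0.9998, 0.0148, 0.0442], [0.9918, -0.0099, 0.1271, -0.5727], [-0.127, 0.0162, 0.9918, -1.2361], [0.0, 0.0, 0.0, 1.0]] ['color', 'mtx', 'extrinsics']
side [[380.458352325669, 0.0, 280.90492725194997], [0.0, 380.458352325669, 209.96140101029678], [0.0, 0.0, 1.0]] [[0.897, -0.442, 0.0028, -0.4946], [0.3165, 0.6467, 0.694, -0.2589], [-0.3086, -0.6216, 0.72, -0.7372], [0.0, 0.0, 0.0, 1.0]] ['color', 'mtx', 'extrinsics']
{'time': 0.1, 'qpos': array([-1.33546877e+00,  3.07533659e-01,  1.50753100e+00, -1.11826843e-05,
        1.32842620e+00, -7.34931426e-02]), 'dq': array([ 9.84631461e-04, -1.38137850e-03, -2.88412523e-03, -8.08982641e-04,
        7.31637078e-05, -2.60783055e-04]), 'joint_torque': array([-4.32197612e-04, -4.58530140e+01, -2.52607477e+01, -2.18361401e-04,
        5.55273320e-03, -6.68740753e-06]), 'ee_pos': array([ 0.17460105, -0.54722805,  0.24915725]), 'ee_rot': array([ 9.88101737e-01,  1.53798754e-01, -8.21238736e-05, -9.45558938e-04]), 'wrist_force': array([-0.0087879 , -0.07947173, -0.37993833]), 'ft_torque': array([ 0.0613752 ,  0.0043103 , -0.01422252]), 'grasp_force': 0.0, 'finger_gap': 0.9987797143877424}
```

View pics/top0.png

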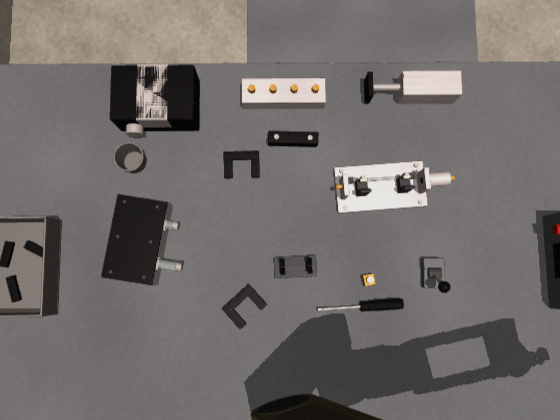

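View pics/side0.png

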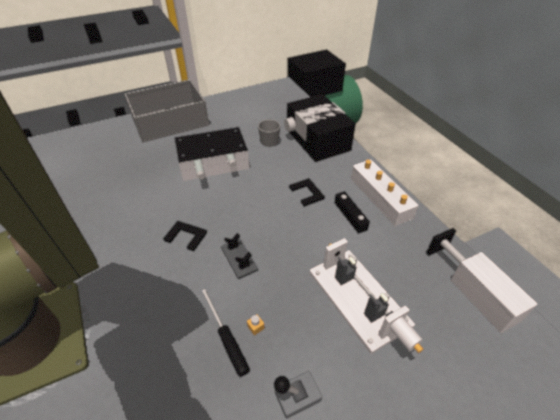

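The top view shows the rack at about (137,240) with the long tube's end near (183,265), the V-rest at (295,266), the fixture at (380,187) and the valve ball at (444,287). The side view shows the same things: rack (212,150), V-rest (238,255), fixture (360,300), ball (282,384).

```bash
cat > h.py <<'E'
from cell import bot, optics, order
import cv2, numpy as np
from scipy.spatial.transform import Rotation as R
def grab(name,tag=None):
    c=optics.read_camera(name); c["fish"]=name=="wrist"
    if tag: cv2.imwrite(f"pics/{tag}.png",c["color"][:,:,::-1]); np.savez(f"pics/{tag}.npz",**c)
    return c
def load(tag):
    d=np.load(f"pics/{tag}.npz"); return {k:d[k] for k in d}
def ray(c,uv):
    K,E=c["mtx"],c["extrinsics"]
    x=(uv[0]-K[0,2])/K[0,0]; y=(uv[1]-K[1,2])/K[1,1]
    if c["fish"]:
        r=np.hypot(x,y)+1e-12; d=np.array([x/r*np.sin(r),y/r*np.sin(r),np.cos(r)])
    else: d=np.array([x,y,1.])
    d=d*[1,-1,-1]; Rm=E[:3,:3]
    d=Rm.T@d; return -Rm.T@E[:3,3], d/np.linalg.norm(d)
def onz(c,uv,z):
    o,d=ray(c,uv); return o+d*(z-o[2])/d[2]
def tri(*obs):
    A=np.zeros((3,3));b=np.zeros(3)
    for c,uv in obs:
        o,d=ray(c,uv);P=np.eye(3)-np.outer(d,d);A+=P;b+=P@o
    p=np.linalg.solve(A,b)
    return p,[round(1e3*np.linalg.norm((np.eye(3)-np.outer(ray(c,u)[1],ray(c,u)[1]))@(p-ray(c,u)[0])),1) for c,u in obs]
def proj(c,P):
    K,E=c["mtx"],c["extrinsics"]; q=(E[:3,:3]@P+E[:3,3])*[1,-1,-1]
    if c["fish"]:
        n=np.hypot(q[0],q[1]); t=np.arctan2(n,q[2]); q=np.array([q[0]/n*t,q[1]/n*t,1.])
    return (K@(q/q[2]))[:2]
E
python3 - <<'E'
from h import *
t=grab("top","topA");s=grab("side","sideA");w=grab("wrist","wA")
np.set_printoptions(precision=4,suppress=True)
print(w["mtx"].tolist(),w["extrinsics"])
st=bot.get_state(); T=R.from_quat(st["ee_rot"]).as_matrix()
o=-w["extrinsics"][:3,:3].T@w["extrinsics"][:3,3]
print("cam in tool",T.T@(o-st["ee_pos"]),T.T@w["extrinsics"][:3,:3].T)
for n,uv,z in [("tubeend",(183,265),.05),("rackc",(137,240),.07),("v",(295,266),.012),("fix",(380,187),.015),("ball",(444,287),.095),("valve",(434,272),.025),("A",(241,165),.01),("driver",(380,305),.01),("fitting",(369,280),.03)]: print(n,onz(t,uv,z))
a=t["color"][170:310,95:275]; b=t["color"][150:305,325:470]
m=np.zeros((600,800,3),np.uint8)
a=cv2.resize(a,None,fx=2.6,fy=2.6,interpolation=3);b=cv2.resize(b,None,fx=2.2,fy=2.2,interpolation=3)
m[:a.shape[0],:a.shape[1]]=a; m[:b.shape[0],480:480+b.shape[1]]=b[:, :320]
ww=cv2.resize(w["color"],(300,225));m[370:595,0:300]=ww
c=cv2.resize(t["color"][245:290,265:325],None,fx=4,fy=4,interpolation=3);m[370:370+c.shape[0],320:320+c.shape[1]]=c
cv2.imwrite("pics/m1.png",m[:,:,::-1])
E
```

```text
[[325.19226210127806, 0.0, 276.72189781794043], [0.0, 325.19226210127806, 205.19503004881997], [0.0, 0.0, 1.0]] [[ 0.3049 -0.9524 -0.0017 -0.5742]
 [ 0.9191  0.2947 -0.2615  0.0338]
 [ 0.2496  0.0782  0.9652 -0.3784]
 [ 0.      0.      0.      1.    ]]
cam in tool [ 0.0669 -0.0001 -0.1235] [[ 0.001   0.9652  0.2616]
 [ 1.     -0.0011  0.0004]
 [ 0.0007  0.2616 -0.9652]]
tubeend [0.4476 0.2612 0.05  ]
rackc [0.5041 0.3616 0.07  ]
v [0.4433 0.0053 0.012 ]
fix [ 0.6288 -0.2007  0.015 ]
ball [ 0.3917 -0.3175  0.095 ]
valve [ 0.4254 -0.3177  0.025 ]
A [0.6863 0.1313 0.01  ]
driver [ 0.3505 -0.1919  0.01  ]
fitting [ 0.4087 -0.1645  0.03  ]
```

View pics/m1.png

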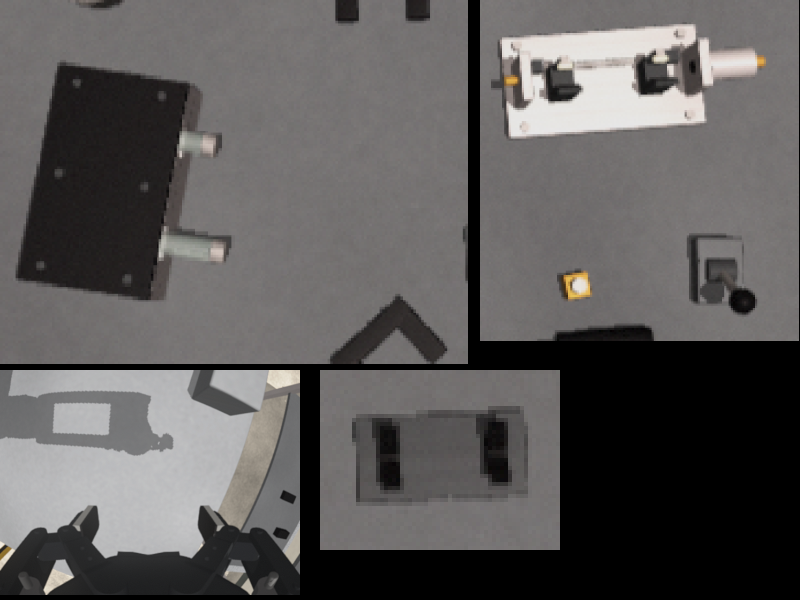

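The montage shows the long tube sticking out of the rack toward -y (end near (230,248) in it), the forks with pale noses on the +x side, the valve ball left toward the robot, and the V-blocks lying along world y. I turn the tool so that it closes along world x, then take wrist views along the way.

Units first: turns go in shares of pi rad. So -0.125 rad / 3.1416 = -0.0398.

```bash
echo '[[0,0,0,0,0,-0.0398],[0,0,0,0,0,-0.0398],[0,0,0,0,0,-0.0398],[0,0,0,0,0,-0.0398],[0,0,0,0,0,-0.0398]]' > next.json && python3 jog.py next.json && echo '[[0,0,0,0,0,-0.0398],[0,0,0,0,0,-0.0398],[0,0,0,0,0,-0.0398],[0,0,0,0,0,-0.0398],[0,0,0,0,0,-0.0398]]' > next.json && python3 jog.py next.json
echo '[[0.025,0.032,0,0,0,0],[0.025,0.032,0,0,0,0],[0.025,0.032,0,0,0,0],[0.025,0.032,0,0,0,0],[0.025,0.032,0,0,0,0]]' > next.json && python3 jog.py next.json && echo '[[0.025,0.032,0,0,0,0],[0.025,0.032,0,0,0,0],[0,0,0,0,0,0],[0,0,0,0,0,0],[0,0,0,0,0,0]]' > next.json && python3 jog.py next.json
python3 -c "
from h import *
grab('wrist','wV')"
echo '[[0.025,0.032,0,0,0,0],[0.025,0.032,0,0,0,0],[0.025,0.032,0,0,0,0],[0.025,0.032,0,0,0,0],[0.025,0.032,0,0,0,0]]' > next.json && python3 jog.py next.json && echo '[[0.025,0.032,0,0,0,0],[0.025,0.032,0,0,0,0],[0,0,0,0,0,0],[0,0,0,0,0,0],[0,0,0,0,0,0]]' > next.json && python3 jog.py next.json
python3 -c "
from h import *
grab('wrist','wF1')
a=load('wV')['color'];b=load('wF1')['color']
m=np.zeros((600,800,3),np.uint8);m[:300,:400]=cv2.resize(a,(400,300));m[180:600,240:800]=b
cv2.imwrite('pics/m2.png',m[:,:,::-1])"
```

```text
time: 0.67
ee_pos: [0.1747, -0.5477, 0.2498]
ee_rot: [0.892, 0.453, 0.0, -0.0]
wrist_force: [0.3, -0.1, -0.4]
finger_gap: 0.997
grasp_force: 0.0
time: 1.08
ee_pos: [0.1747, -0.5477, 0.2499]
ee_rot: [0.709, 0.705, 0.0, -0.0]
wrist_force: [0.3, -0.0, 0.4]
finger_gap: 0.998
grasp_force: 0.0
time: 1.5
ee_pos: [0.3373, -0.4235, 0.25]
ee_rot: [0.712, 0.703, 0.0, 0.0]
wrist_force: [0.0, -0.3, -0.5]
finger_gap: 0.995
grasp_force: 0.0
time: 1.92
ee_pos: [0.4006, -0.3754, 0.2499]
ee_rot: [0.711, 0.703, -0.0, -0.0]
wrist_force: [-0.3, 0.1, -0.8]
finger_gap: 0.995
grasp_force: 0.0
time: 2.38
ee_pos: [0.5623, -0.2535, 0.2501]
ee_rot: [0.713, 0.701, -0.0, 0.0]
wrist_force: [0.4, -0.3, -0.0]
finger_gap: 0.998
grasp_force: 0.0
time: 2.8
ee_pos: [0.6258, -0.2048, 0.2495]
ee_rot: [0.712, 0.702, -0.001, -0.0]
wrist_force: [-0.0, -0.5, -0.2]
finger_gap: 0.998
grasp_force: 0.0
```

View pics/m2.png

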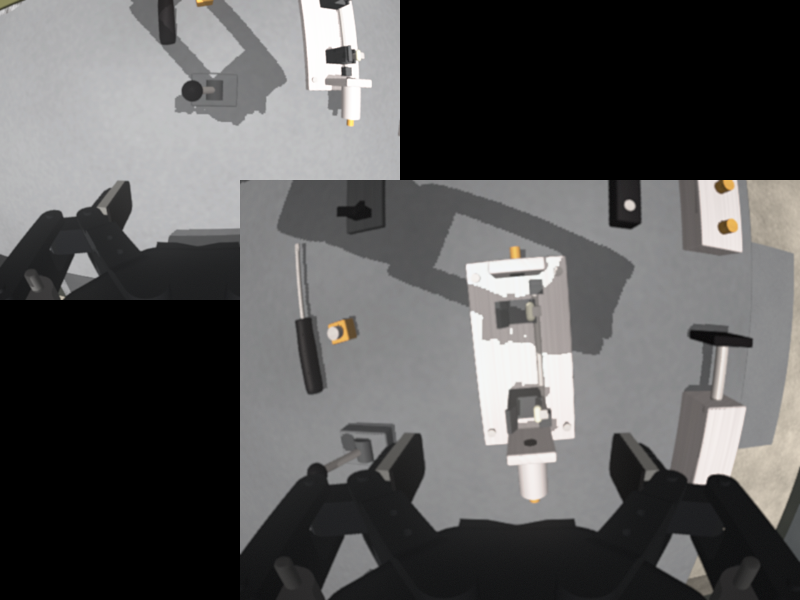

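The wrist view shows the fixture clearly: plate corners at picture (467,264), (565,257), (573,437), (486,444), forks near (515,315) and (525,400), the V-rest top left and the valve lower left. I take second views and go on to the V-rest and rack.

```bash
g(){ python3 -c "
from h import *
grab('wrist','$1')"; }
echo '[[0.008,-0.032,0.01,0,0,0],[0.008,-0.032,0.01,0,0,0],[0.008,-0.032,0.01,0,0,0],[0,0,0,0,0,0],[0,0,0,0,0,0]]' > next.json && python3 jog.py next.json | sed -n 1,2p; g wF2
echo '[[0.0375,-0.0125,0,0,0,0],[0.0375,-0.0125,0,0,0,0],[0.0375,-0.0125,0,0,0,0],[0.0375,-0.0125,0,0,0,0],[0,0,0,0,0,0]]' > next.json && python3 jog.py next.json | sed -n 1,2p; echo '[[0,0,0,0,0,0]]' > next.json && python3 jog.py next.json >/dev/null; g wR1
echo '[[0.025,-0.03,0,0,0,0],[0.025,-0.03,0,0,0,0],[0,0,0,0,0,0],[0,0,0,0,0,0]]' > next.json && python3 jog.py next.json | sed -n 1,2p; g wR2
echo '[[0.036,0.012,0,0,0,0],[0.036,0.012,0,0,0,0],[0.036,0.012,0,0,0,0],[0.036,0.012,0,0,0,0],[0.036,0.012,0,0,0,0]]' > next.json && python3 jog.py next.json | sed -n 1,2p;echo '[[0,0,0,0,0,0],[0,0,0,0,0,0]]' > next.json && python3 jog.py next.json >/dev/null; g wK1
echo '[[0.0167,-0.0267,0,0,0,0],[0.0167,-0.0267,0,0,0,0],[0.0167,-0.0267,0,0,0,0],[0,0,0,0,0,0],[0,0,0,0,0,0]]' > next.json && python3 jog.py next.json | sed -n 1,2p; g wK2
python3 -c "
from h import *
f=lambda t:load(t)['color']
m=np.zeros((600,800,3),np.uint8);m[:300,:400]=cv2.resize(f('wK1'),(400,300));m[300:,:400]=cv2.resize(f('wK2'),(400,300))
m[:300,400:]=cv2.resize(f('wR1'),(400,300));m[300:,400:]=cv2.resize(f('wR2'),(400,300))
cv2.imwrite('pics/m3.png',m[:,:,::-1])"
```

```text
time: 3.27
ee_pos: [0.5262, -0.1784, 0.2191]
time: 3.73
ee_pos: [0.4816, -0.023, 0.2209]
time: 4.2
ee_pos: [0.4238, 0.0225, 0.2205]
time: 4.67
ee_pos: [0.4895, 0.2032, 0.2204]
time: 5.3
ee_pos: [0.4058, 0.2523, 0.2202]
```

View pics/m3.png

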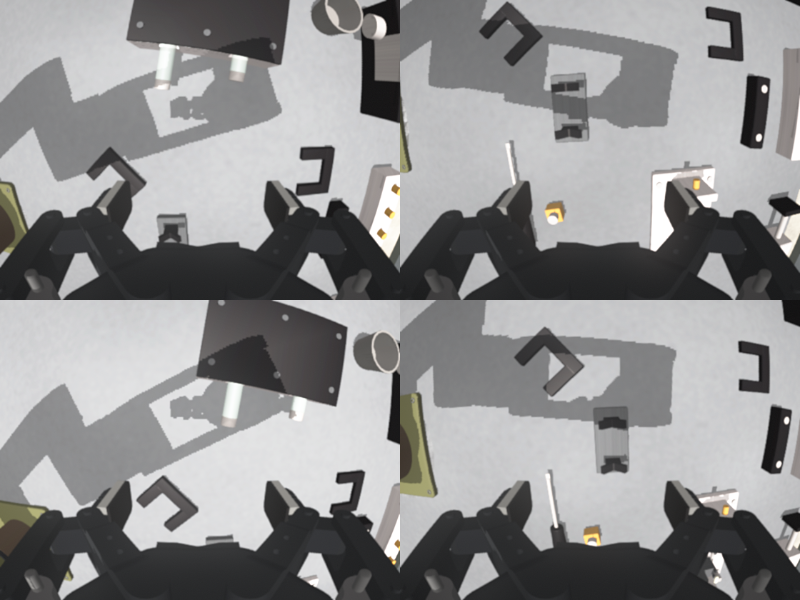

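Run:
```python
from h import *
F=np.array([.629,-.205,.04])
V=np.array([.443,.005,.03]);Tu=np.array([.45,.275,.05])
m=np.zeros((600,800,3),np.uint8)
def put(t,P,w,h,s,X,Y):
    c=load(t);u=proj(c,P);x0=int(max(0,u[0]-w/2));y0=int(max(0,u[1]-h/2))
    a=c["color"][y0:y0+h,x0:x0+w];a=cv2.normalize(a,None,0,255,cv2.NORM_MINMAX);a=cv2.resize(a,None,fx=s,fy=s,interpolation=cv2.INTER_CUBIC)
    a=a[:600-Y,:800-X];m[Y:Y+a.shape[0],X:X+a.shape[1]]=a;print(t,u.round(),"crop",x0,y0,"x",s,"at",X,Y)
put("wF1",F,130,205,2,0,0);put("wF2",F,150,205,2,262,0)
put("wR1",V,80,115,2.6,565,0);put("wR2",V,80,115,2.6,565,301)
put("wK1",Tu,90,62,3,0,412);put("wK2",Tu,90,62,3,275,412)
cv2.imwrite('pics/m4.png',m[:,:,::-1])
```

```text
wF1 [279. 183.] crop 214 80 x 2 at 0 0
wF2 [379. 215.] crop 304 112 x 2 at 262 0
wR1 [233. 155.] crop 192 97 x 2.6 at 565 0
wR2 [295. 204.] crop 254 146 x 2.6 at 565 301
wK1 [231. 114.] crop 185 83 x 3 at 0 412
wK2 [324. 167.] crop 278 135 x 3 at 275 412
```

View pics/m4.png

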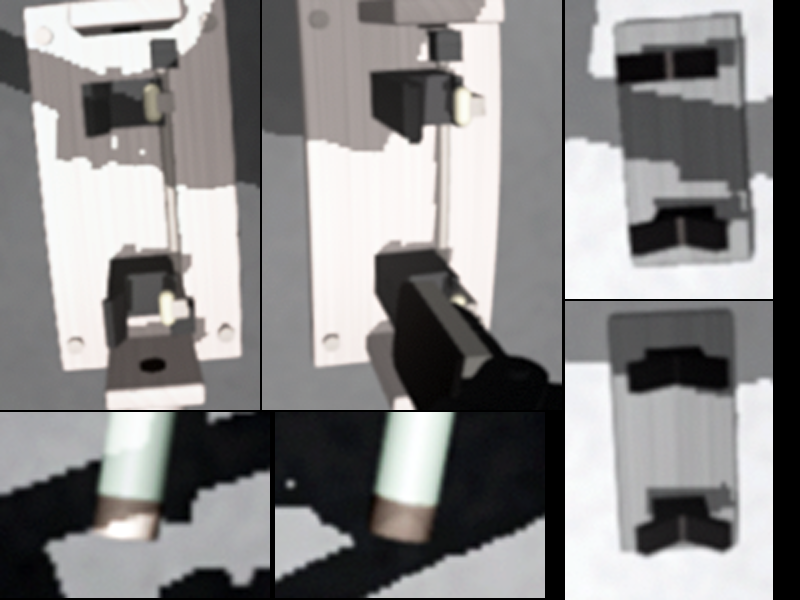

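The crops show the tube's end midpoints at K1 (125,534) and K2 (401,537), the V notches at R1 (669,65)/(683,232) and R2 (679,372)/(685,534), and the jaw noses at F1 (151,103)/(167,307) and F2 (461,106). The plate edges are visible too.

Run:
```python
from h import *
np.set_printoptions(precision=4,suppress=True)
L={t:load(t) for t in("wF1","wF2","wR1","wR2","wK1","wK2","wV","topA","sideA")}
off=dict(wF1=(214,80,2,0,0),wF2=(304,112,2,262,0),wR1=(192,97,2.6,565,0),wR2=(254,146,2.6,565,301),wK1=(185,83,3,0,412),wK2=(278,135,3,275,412))
def o(t,x,y):
    a=off[t];return L[t],(a[0]+(x-a[3]+.5)/a[2]-.5,a[1]+(y-a[4]+.5)/a[2]-.5)
print("tube end",*tri(o("wK1",125,534),o("wK2",401,537)))
print("tube cap",*tri(o("wK1",131,500.5),o("wK2",405,501.5)))
for t,x,y in [("wK1",125,534),("wK2",401,537),("wK1",131,500.5),("wK2",405,501.5),("wK1",140,412),("wK2",420.5,412)]: print(t,onz(*o(t,x,y),.05))
print("V far",*tri(o("wR1",669,65),o("wR2",679,372)))
print("V near",*tri(o("wR1",683,232),o("wR2",685,534)))
for t,ps in [("wR1",[(669,65),(683,232)]),("wR2",[(679,372),(685,534)])]:
    print(t,[onz(*o(t,*p),.036)[:2] for p in ps])
a=[];
for t,ps in [("wR1",[(616,20),(738,14),(752,258),(635,268)]),("wR2",[(611,314),(732,310),(737,546),(622,550)])]:
    q=np.array([onz(*o(t,*p),.012)[:2] for p in ps]);print(t,"plate",q.tolist(),q.mean(0))
print("nose up",*tri(o("wF1",152,103),o("wF2",461,106)))
for t,p in [("wF1",(152,103)),("wF2",(461,106)),("wF1",(168,308))]: print(t,"nose z.071",onz(*o(t,*p),.071))
for t,p in [("wF1",(25,10)),("wF1",(64,370)),("wF1",(240,357)),("wF2",(300,0)),("wF2",(315,367))]: print(t,onz(*o(t,*p),.015)[:2])
# plate from top cam: white mask
for n,roi,z in [("topA",(325,150,120,70),.015)]:
    c=L[n];x,y,w,h=roi;im=c["color"][y:y+h,x:x+w];g=(im.min(2)>170).astype(np.uint8)
    g=cv2.morphologyEx(g,cv2.MORPH_OPEN,np.ones((7,7)));k=max(cv2.findContours(g,0,1)[0],key=cv2.contourArea)
    bx=cv2.boxPoints(cv2.minAreaRect(cv2.convexHull(k)))+[x,y];q=np.array([onz(c,p,z)[:2] for p in bx]);print(n,bx.tolist(),q,q.mean(0))
```

```text
tube end [0.4461 0.2669 0.0536] [np.float64(0.2), np.float64(0.2)]
tube cap [0.4476 0.2771 0.0496] [np.float64(0.1), np.float64(0.1)]
wK1 [0.4457 0.2671 0.05  ]
wK2 [0.4464 0.2661 0.05  ]
wK1 [0.4477 0.2772 0.05  ]
wK2 [0.4475 0.2771 0.05  ]
wK1 [0.4509 0.304  0.05  ]
wK2 [0.452  0.3046 0.05  ]
V far [0.4446 0.0381 0.042 ] [np.float64(0.1), np.float64(0.1)]
V near [ 0.4476 -0.0234  0.0431] [np.float64(0.6), np.float64(0.6)]
wR1 [array([0.4437, 0.0379]), array([ 0.4471, -0.0244])]
wR2 [array([0.445 , 0.0371]), array([ 0.4477, -0.0265])]
wR1 plate [[0.41972509881129594, 0.05651254680672796], [0.4678514692676082, 0.0572074617751191], [0.47187689823262075, -0.040509875471741424], [0.42367063769712954, -0.044174078274042614]] [0.4458 0.0073]
wR2 plate [[0.4198671028607052, 0.05655018645315076], [0.46761909956019915, 0.057896807497019594], [0.471723389593496, -0.041398409684772264], [0.423001239472201, -0.04238585078056345]] [0.4456 0.0077]
nose up [ 0.6391 -0.1499  0.0702] [np.float64(0.0), np.float64(0.0)]
wF1 nose z.071 [ 0.6391 -0.1498  0.071 ]
wF2 nose z.071 [ 0.6388 -0.1498  0.071 ]
wF1 nose z.071 [ 0.6466 -0.2499  0.071 ]
wF1 [ 0.5726 -0.0987]
wF1 [ 0.5873 -0.3103]
wF1 [ 0.6946 -0.3034]
wF2 [ 0.5733 -0.1043]
wF2 [ 0.5871 -0.3106]
topA [[336.247052192688, 183.2117691040039], [424.41764068603516, 176.42940521240234], [426.62351989746094, 205.10587310791016], [338.4529342651367, 211.88823699951172]] [[ 0.6389 -0.0962]
 [ 0.6535 -0.3084]
 [ 0.584  -0.3106]
 [ 0.5698 -0.0997]] [ 0.6116 -0.2037]
```

Run:
```python
from h import *
np.set_printoptions(precision=4,suppress=True)
t=load("topA")
S=[(76,83),(161,96),(59,173),(145,187),(40,265),(127,279)]
Q=np.array([onz(t,(95+x/2.6,170+y/2.6),.07)[:2] for x,y in S])
print(Q)
for i,j in((0,1),(2,3),(4,5)): d=Q[i]-Q[j];print("x slope",d[0]/d[1])
for i,j in((0,4),(1,5)): d=Q[i]-Q[j];print("y slope",-d[1]/d[0])
# tube mid-lines in wrist views: bright low-sat greenish, per-row centroid
for n,P0 in(("wK1",(.4495,.288,.05)),("wK2",(.4495,.288,.05))):
    c=load(n);pts=[]
    for y in np.arange(.268,.314,.003):
        u=proj(c,np.array([.4495+(y-.288)*.14,y,.05]));r=int(round(u[1]));g=c["color"][r].astype(float).mean(1)
        g1=np.gradient(cv2.GaussianBlur(g[None],(1,5),1)[0]);x0=int(u[0]);
        seg=g1[x0-20:x0+21];l=np.argmax(seg[:20])+x0-20;rr=np.argmin(seg[20:])+x0
        pts.append(onz(c,((l+rr)/2,r),.05)[:2])
    pts=np.array(pts);p=np.polyfit(pts[:,1]-.288,pts[:,0],1);print(n,"slope,x@.288",p,(pts[:,0]-np.polyval(p,pts[:,1]-.288))*1e3)
# rack front edge on K2, from m3 read: cover lower edge
c=load("wK2")
a=onz(c,(197/.7143,(377-300)/.7143),.07);b=onz(c,(331/.7143,(406-300)/.7143),.07);d=b-a;print("front edge",a,b,-d[1]/d[0])
c=load("wK1");a=onz(c,(128/.7143,41/.7143),.07);b=onz(c,(280/.7143,66/.7143),.07);d=b-a;print("front edge",a,b,-d[1]/d[0])
```

```text
[[0.5907 0.3922]
 [0.5785 0.3183]
 [0.5123 0.4049]
 [0.4994 0.3307]
 [0.4335 0.4191]
 [0.4208 0.3446]]
x slope 0.16434858607660008
x slope 0.17387760421784898
x slope 0.17163821917840283
y slope 0.17091587379576031
y slope 0.16700556680712775
wK1 slope,x@.288 [0.1646 0.4488] [-1.5723  1.7145 -0.0471  0.3479 -0.046   0.0142 -0.5193 -0.0106  0.0384
  0.0839 -0.0122  0.0256  0.0599 -0.051  -0.0245 -0.0014]
wK2 slope,x@.288 [0.1733 0.4493] [-0.1504 -0.2128  0.1912  0.1324 -0.0969  0.3117 -0.2019  0.2098 -0.007
 -0.0518 -0.0946 -0.1353  0.1193  0.0831  0.049  -0.1458]
front edge [0.4067 0.3282 0.07  ] [0.5835 0.298  0.07  ] 0.17059115237123992
front edge [0.4085 0.327  0.07  ] [0.5907 0.2956 0.07  ] 0.17253326669984165
```

```bash
cat > d.py <<'E'
import sys
from h import *
# target x y z yaw(deg): turn about tool z, then shift in the turned tool frame
x,y,z,yaw=map(float,sys.argv[1:5]); s=bot.get_state(); T=R.from_quat(s["ee_rot"])
G=R.from_rotvec([0,0,np.radians(yaw)])*R.from_quat([1,0,0,0])
print("rotvec tool",(T.inv()*G).as_rotvec().round(4),"shift new frame",(G.inv().apply(np.array([x,y,z])-s["ee_pos"])).round(4),"old frame",(T.inv().apply(np.array([x,y,z])-s["ee_pos"])).round(4),s["ee_pos"].round(4),s["time"])
E
python3 d.py .4494 .2902 .05 80.35
```

```text
rotvec tool [0.0015 0.0002 0.1557] shift new frame [0.0445 0.0354 0.1704] old frame [0.0385 0.0417 0.1704] [0.407  0.2523 0.2204] 5.35
```

In the tool's units: 0.078 rad / 3.1416 = 0.0248.

```bash
echo '[[0,0,0.01,0.0005,0,0.0248],[0,0,0.01,0,0,0.0248],[0.022,0.0177,0.02,0,0,0],[0.0225,0.0177,0.02,0,0,0],[0,0,0.03,0,0,0]]' > next.json && python3 jog.py next.json 0.5 30 >/dev/null; echo '[[0,0,0.03,0,0,0],[0,0,0,0,0,0],[0,0,0,0,0,0],[0,0,0,0,0,0]]' > next.json && python3 jog.py next.json; python3 d.py .4494 .2902 .05 80.35; python3 -c "
from h import *
grab('wrist','wG')"
```

```text
time: 6.1
ee_pos: [0.45, 0.2909, 0.1009]
ee_rot: [0.764, 0.645, 0.0, -0.0]
wrist_force: [0.1, 0.4, 1.1]
finger_gap: 0.499
grasp_force: 0.0
rotvec tool [-0.0003 -0.0004 -0.0012] shift new frame [-0.0008 -0.0005  0.0509] old frame [-0.0008 -0.0005  0.0509] [0.45   0.2909 0.1009] 6.1
```

```bash
echo '[[-0.0004,0,0.025,0,0,0],[-0.0004,-0.0005,0.0255,0,0,0],[0,0,0,0,0,0],[0,0,0,0,0,0]]' > next.json && python3 jog.py next.json; echo '[[0,0,0,0,0,0],[0,0,0,0,0,0],[0,0,0,0,0,0],[0,0,0,0,0,0],[0,0,0,0,0,0]]' > next.json && python3 jog.py next.json 0.0 30;echo '[[0,0,0,0,0,0],[0,0,0,0,0,0],[0,0,0,0,0,0],[0,0,0,0,0,0]]' > next.json && python3 jog.py next.json
```

```text
time: 6.48
ee_pos: [0.4479, 0.2906, 0.0504]
ee_rot: [0.764, 0.645, -0.001, -0.0]
wrist_force: [0.2, -0.3, 0.6]
finger_gap: 0.501
grasp_force: 0.0
time: 6.9
ee_pos: [0.4491, 0.2914, 0.0508]
ee_rot: [0.764, 0.645, 0.001, -0.0]
wrist_force: [0.4, -1.4, 4.5]
finger_gap: 0.223
grasp_force: 30.3
time: 7.23
ee_pos: [0.4491, 0.2914, 0.0506]
ee_rot: [0.764, 0.645, 0.001, -0.0]
wrist_force: [0.7, -0.9, 6.5]
finger_gap: 0.22
grasp_force: 30.4
```

```bash
echo '[[0,0,-0.002,0,0,0],[-0.01,0,0,0,0,0],[-0.015,0,0,0,0,0],[-0.02,0,0,0,0,0],[-0.02,0,0,0,0,0]]' > next.json && python3 jog.py next.json; echo '[[-0.02,0,0,0,0,0],[-0.02,0,0,0,0,0],[-0.015,0,0,0,0,0],[-0.008,0,0,0,0,0],[0,0,0,0,0,0]]' > next.json && python3 jog.py next.json; echo '[[0,0,-0.02,0,0,0],[0,0,-0.03,0,0,0],[0,0,-0.02,0,0,0],[0,0,0,0,0,0]]' > next.json && python3 jog.py next.json;python3 d.py .4482 -.0485 .09 92.4
```

```text
time: 7.65
ee_pos: [0.4355, 0.2251, 0.0511]
ee_rot: [0.764, 0.646, -0.001, -0.001]
wrist_force: [1.1, 0.0, 0.2]
finger_gap: 0.22
grasp_force: 29.8
time: 8.07
ee_pos: [0.4241, 0.1622, 0.0511]
ee_rot: [0.765, 0.644, -0.002, -0.001]
wrist_force: [-0.2, 0.1, -0.5]
finger_gap: 0.219
grasp_force: 29.8
time: 8.4
ee_pos: [0.4291, 0.1657, 0.1248]
ee_rot: [0.764, 0.645, 0.003, 0.001]
wrist_force: [0.9, 0.7, -0.3]
finger_gap: 0.22
grasp_force: 29.8
rotvec tool [ 0.0054 -0.0027 -0.2097] shift new frame [-0.2148  0.0101  0.0348] old frame [-0.2081  0.0544  0.0344] [0.4291 0.1657 0.1248] 8.4
```

In the tool's units: -0.105 rad / 3.1416 = -0.0334.

```bash
echo '[[0,0,0,0.0013,-0.0006,-0.0334],[0,0,0,0,0,-0.0334],[-0.03,0.0014,0,0,0,0],[-0.03,0.0014,0,0,0,0],[-0.03,0.0014,0,0,0,0]]' > next.json && python3 jog.py next.json >/dev/null; echo '[[-0.03,0.0014,0,0,0,0],[-0.035,0.0015,0,0,0,0],[-0.035,0.0015,0,0,0,0],[-0.025,0.0015,0,0,0,0],[0,0,0,0,0,0]]' > next.json && python3 jog.py next.json; echo '[[0,0,0.02,0,0,0],[0,0,0,0,0,0],[0,0,0,0,0,0]]' > next.json && python3 jog.py next.json
python3 - <<'E'
from h import *
a=grab("wrist","wP")["color"];b=grab("top","tP")["color"];c=grab("side","sP")["color"]
m=np.zeros((600,800,3),np.uint8);m[:420,:560]=a
m[:210,560:]=cv2.resize(b[220:325,230:350],(240,210));m[230:440,560:]=cv2.resize(c[180:285,180:300],(240,210))
cv2.imwrite("pics/m5.png",m[:,:,::-1])
E
python3 d.py .4482 -.0485 .05 92.4
```

```text
time: 9.23
ee_pos: [0.4466, -0.0534, 0.121]
ee_rot: [0.693, 0.721, -0.003, -0.001]
wrist_force: [0.5, 0.5, -1.5]
finger_gap: 0.219
grasp_force: 29.8
time: 9.48
ee_pos: [0.4438, -0.0489, 0.1004]
ee_rot: [0.692, 0.722, -0.004, -0.003]
wrist_force: [-0.2, 0.2, -1.1]
finger_gap: 0.22
grasp_force: 29.8
rotvec tool [-0.0058  0.0011  0.0013] shift new frame [0.0004 0.0027 0.0519] old frame [0.0005 0.003  0.0519] [ 0.4455 -0.0491  0.1019] 9.6333
```

View pics/m5.png

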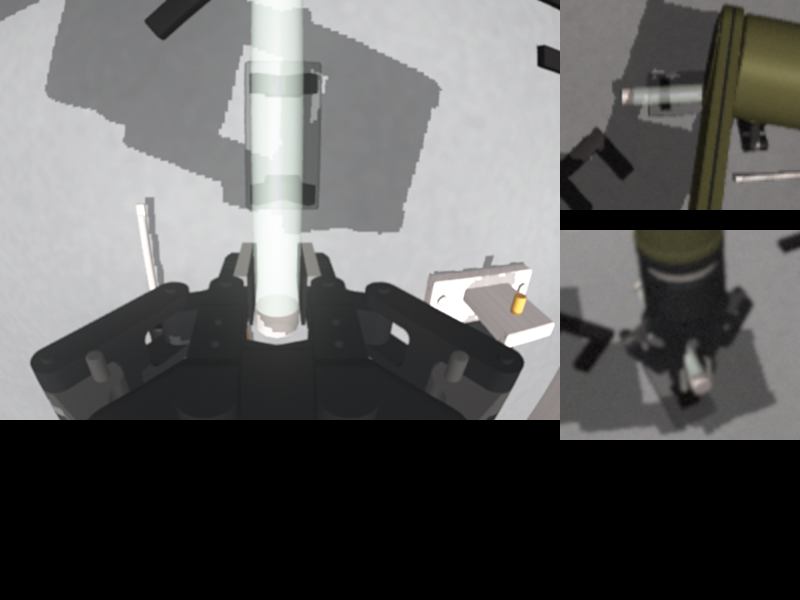

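The tube is held level over the V-rest. Its far end is at montage (628,96), about (264,268) in the top view, and the notches show through the glass at (283,80) and (283,190).

```bash
echo '[[0.0005,0.0025,0.015,0,0,0],[0,0,0.015,0,0,0],[0,0,0,0,0,0],[0,0,0,0,0,0]]' > next.json && python3 jog.py next.json|sed -n 2,4p; python3 d.py .4482 -.0485 .05 92.4; python3 -c "
from h import *
print(onz(load('tP'),(264,268),.10), onz(load('tP'),(262.5,268),.10))"
```

```text
ee_pos: [0.4473, -0.0487, 0.0717]
ee_rot: [0.692, 0.722, -0.003, -0.002]
wrist_force: [-0.2, 0.2, -1.1]
rotvec tool [-0.007   0.0009  0.001 ] shift new frame [0.0001 0.0009 0.0217] old frame [0.0001 0.001  0.0217] [ 0.4473 -0.0487  0.0717] 9.9667
[0.43760414 0.07669992 0.1       ] [0.43764208 0.07997266 0.1       ]
```

In the tool's units: -0.003 rad / 3.1416 = -0.001.

```bash
echo '[[0,0.0009,0.006,-0.001,0,0],[0,0,0.006,0,0,0],[0,0,0.004,0,0,0],[0,0,0.002,0,0,0],[0,0,0,0,0,0]]' > next.json && python3 jog.py next.json; echo '[[0,0,0.0015,0,0,0],[0,0,0,0,0,0],[0,0,0.0015,0,0,0],[0,0,0,0,0,0]]' > next.json && python3 jog.py next.json
```

```text
time: 10.38
ee_pos: [0.4482, -0.0492, 0.0534]
ee_rot: [0.692, 0.722, -0.002, -0.001]
wrist_force: [-0.6, -0.6, -0.5]
finger_gap: 0.224
grasp_force: 29.9
time: 10.72
ee_pos: [0.4483, -0.0495, 0.0514]
ee_rot: [0.692, 0.722, -0.002, -0.0]
wrist_force: [-3.0, -0.9, 10.2]
finger_gap: 0.219
grasp_force: 31.2
```

```bash
echo '[[0,0,0,0,0,0],[0,0,0,0,0,0],[0,0,0,0,0,0],[0,0,0,0,0,0]]' > next.json && python3 jog.py next.json 0.5; echo '[[0,0,-0.02,0,0,0],[0,0,-0.03,0,0,0],[0,0,-0.04,0,0,0],[0,0,-0.04,0,0,0],[0,0,0,0,0,0]]' > next.json && python3 jog.py next.json; echo '[[0,0,0,0,0,0],[0,0,0,0,0,0]]' > next.json && python3 jog.py next.json >/dev/null;  python3 - <<'E'
from h import *
a=grab("wrist","wQ")["color"];b=grab("top","tQ")["color"]
m=np.zeros((600,800,3),np.uint8);m[:420,:560]=a
m[:210,560:]=cv2.resize(b[220:325,230:350],(240,210))
cv2.imwrite("pics/m6.png",m[:,:,::-1])
E
```

```text
time: 11.05
ee_pos: [0.4487, -0.0492, 0.0506]
ee_rot: [0.692, 0.722, -0.001, -0.0]
wrist_force: [0.3, 0.3, 0.2]
finger_gap: 0.498
grasp_force: 0.0
time: 11.47
ee_pos: [0.4538, -0.0499, 0.1873]
ee_rot: [0.692, 0.722, 0.002, 0.005]
wrist_force: [1.0, -0.3, -0.5]
finger_gap: 0.496
grasp_force: 0.0
```

View pics/m6.png

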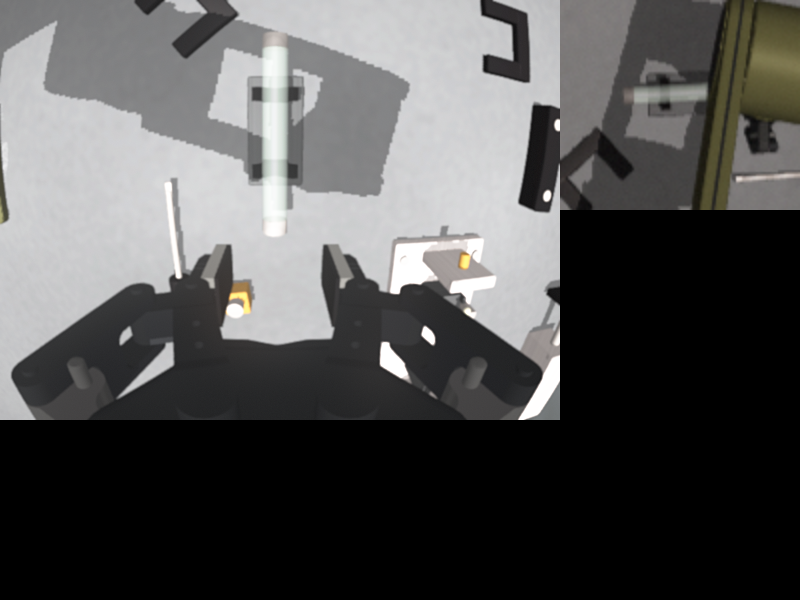

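The tube rests in the V-blocks, let go, with its ends at (275,34) and (274,234) in the wrist picture and its caps overhanging evenly.

```bash
python3 - <<'E'
from h import *
c=load("wQ");print(c["extrinsics"][:,3])
for z in(.05,.06):
    a=onz(c,(275.3,33),z);b=onz(c,(273.8,234.5),z);print(z,a,b,(a+b)/2,np.linalg.norm(a-b),np.degrees(np.arctan2(*(a-b)[[1,0]])))
E
python3 d.py .4457 .0074 .05 92.4
```

```text
[-0.44641773  0.08170407 -0.29379934  1.        ]
0.05 [0.44211623 0.08607535 0.05      ] [ 0.44779737 -0.07694637  0.05      ] [0.4449568  0.00456449 0.05      ] 0.1631206781995793 91.99589227865629
0.06 [0.44229301 0.08338546 0.06      ] [ 0.44775062 -0.07322193  0.06      ] [0.44502182 0.00508176 0.06      ] 0.15670246066543697 91.99589227865627
rotvec tool [-0.006   0.0004  0.0001] shift new frame [0.0562 0.0005 0.1293] old frame [0.0562 0.0013 0.1292] [ 0.4476 -0.0487  0.1793] 11.7333
```

Units first: turns go in shares of pi rad. So -0.005 rad / 3.1416 = -0.0016.

```bash
echo '[[0.027,0.0007,0.02,-0.0016,0,0],[0.0265,0.0006,0.02,0,0,0],[0,0,0.03,0,0,0],[0,0,0.02,0,0,0],[0,0,0,0,0,0]]' > next.json && python3 jog.py next.json >/dev/null; echo '[[0,0,0,0,0,0],[0,0,0,0,0,0]]' > next.json && python3 jog.py next.json | sed -n 1,2p; python3 d.py .4454 .005 .05 92.2
```

```text
time: 12.32
ee_pos: [0.4481, 0.0042, 0.0904]
rotvec tool [0.0011 0.0011 0.0034] shift new frame [ 0.0009 -0.0027  0.0404] old frame [ 0.0009 -0.0027  0.0404] [0.4481 0.0042 0.0904] 12.3167
```

In the tool's units: 0.003 rad / 3.1416 = 0.001.

```bash
echo '[[0.0008,-0.002,0.02,0,0,0.001],[0,0,0.0205,0,0,0],[0,0,0,0,0,0],[0,0,0,0,0,0]]' > next.json && python3 jog.py next.json | sed -n 2,4p; echo '[[0,0,0,0,0,0],[0,0,0,0,0,0],[0,0,0,0,0,0],[0,0,0,0,0,0],[0,0,0,0,0,0]]' > next.json && python3 jog.py next.json 0.0 30;echo '[[0,0,0,0,0,0],[0,0,0,0,0,0],[0,0,0,0,0,0]]' > next.json && python3 jog.py next.json
```

```text
ee_pos: [0.4462, 0.0048, 0.0505]
ee_rot: [0.693, 0.721, 0.0, 0.001]
wrist_force: [0.2, -1.2, -0.3]
time: 13.07
ee_pos: [0.4444, 0.0048, 0.0512]
ee_rot: [0.693, 0.721, -0.001, 0.001]
wrist_force: [-5.2, -1.9, 7.1]
finger_gap: 0.221
grasp_force: 29.1
time: 13.32
ee_pos: [0.4444, 0.0048, 0.0512]
ee_rot: [0.693, 0.721, -0.001, 0.001]
wrist_force: [-3.5, -1.0, 6.1]
finger_gap: 0.221
grasp_force: 29.1
```

```bash
echo '[[0,0,-0.02,0,0,0],[0,0,-0.03,0,0,0],[0,0,-0.03,0,0,0],[0,0,-0.02,0,0,0],[0,0,0,0,0,0]]' > next.json && python3 jog.py next.json; python3 d.py .6332 -.2 .14 93.95
```

```text
time: 13.73
ee_pos: [0.4497, 0.0049, 0.1553]
ee_rot: [0.693, 0.721, 0.004, 0.006]
wrist_force: [0.5, 0.5, -0.6]
finger_gap: 0.223
grasp_force: 29.6
rotvec tool [ 0.0135  0.0027 -0.03  ] shift new frame [-0.217   0.169   0.0153] old frame [-0.2118  0.1752  0.0182] [0.4497 0.0049 0.1553] 13.7333
```

In the tool's units: -0.03 rad / 3.1416 = -0.0095.

```bash
echo '[[0,0,0,0,0,-0.0095],[-0.02,0.0156,0,0,0,0],[-0.03,0.0234,0,0,0,0],[-0.03,0.0234,0,0,0,0],[-0.03,0.0234,0,0,0,0]]' > next.json && python3 jog.py next.json >/dev/null; echo '[[-0.03,0.0234,0,0,0,0],[-0.03,0.0234,0,0,0,0],[-0.03,0.0234,0,0,0,0],[-0.017,0.0125,0,0,0,0],[0,0,0,0,0,0]]' > next.json && python3 jog.py next.json >/dev/null;  echo '[[0,0,0.01,0,0,0],[0,0,0,0,0,0],[0,0,0,0,0,0],[0,0,0,0,0,0],[0,0,0,0,0,0]]' > next.json && python3 jog.py next.json;python3 d.py .6332 -.2 .11 93.95
python3 - <<'E'
from h import *
a=grab("wrist","wI")["color"];b=grab("top","tI")["color"];c=grab("side","sI")["color"]
m=np.zeros((600,800,3),np.uint8);m[:420,:560]=a
m[:240,560:]=cv2.resize(b[150:230,330:410],(240,240));m[250:490,560:]=cv2.resize(c[230:350,300:420],(240,240))
cv2.imwrite("pics/m7.png",m[:,:,::-1])
E
```

```text
time: 14.98
ee_pos: [0.6284, -0.1987, 0.1409]
ee_rot: [0.682, 0.731, 0.0, 0.001]
wrist_force: [-0.4, -0.9, -0.3]
finger_gap: 0.223
grasp_force: 29.6
rotvec tool [0.0019 0.001  0.0011] shift new frame [-0.0016  0.0047  0.0309] old frame [-0.0016  0.0047  0.0309] [ 0.6284 -0.1987  0.1409] 14.9833
```

View pics/m7.png

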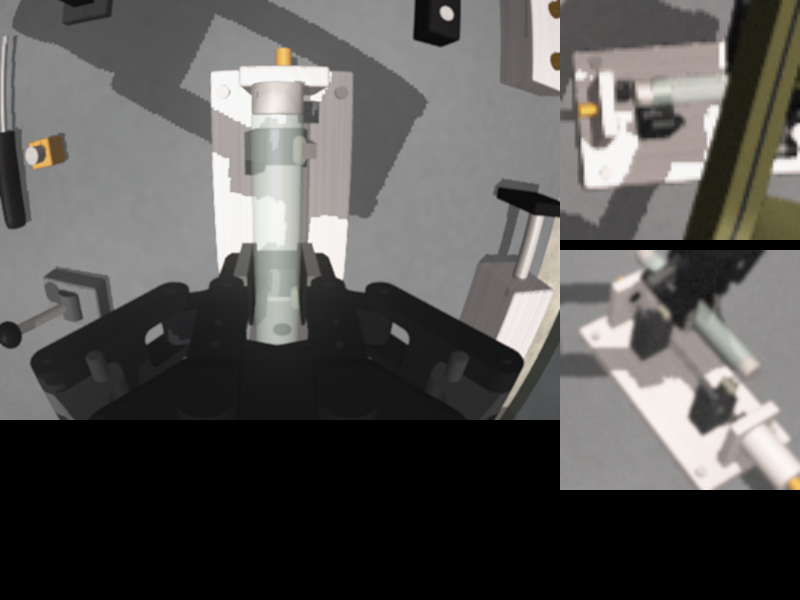

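The tube is held over the fixture, parallel to the plate (edges at rows 72: 211..353). Its far cap is at (276,95), short of the end block.

```bash
python3 - <<'E'
from h import *
c=load("wI")
a=onz(c,(211.5,72),.015);b=onz(c,(353.5,72),.015);p=onz(c,(218.5,270),.015);q=onz(c,(345.5,270),.015)
print(a,b,p,q)
for m in((a+b)/2,(p+q)/2): print("axis x at y=-.2:",m[0]-.069*(-.2-m[1]))
l=onz(c,(252,215),.1409);r=onz(c,(306,215),.1409);print("tube here",(l+r)/2,np.linalg.norm(l-r))
E
echo '[[-0.0015,0.0047,0.02,0,0,0],[0,0,0.01,0,0,0],[0,0,0,0,0,0],[0,0,0,0,0,0],[0,0,0,0,0,0]]' > next.json && python3 jog.py next.json; python3 d.py .6334 -.2 .09 93.95
```

```text
[ 0.57239446 -0.09835973  0.015     ] [ 0.68082941 -0.09005811  0.015     ] [ 0.58355229 -0.26126615  0.015     ] [ 0.6931711  -0.25389501  0.015     ]
axis x at y=-.2: 0.6339115239763617
axis x at y=-.2: 0.6343886323983365
tube here [ 0.62794065 -0.16973419  0.1409    ] 0.021506768905313972
time: 15.55
ee_pos: [0.6338, -0.2009, 0.1109]
ee_rot: [0.682, 0.731, 0.0, 0.001]
wrist_force: [-0.1, -0.6, 0.0]
finger_gap: 0.221
grasp_force: 29.6
rotvec tool [0.002  0.0012 0.0001] shift new frame [ 0.0009 -0.0003  0.0209] old frame [ 0.0009 -0.0004  0.0209] [ 0.6338 -0.2009  0.1109] 15.55
```

```bash
echo '[[0.0005,-0.0008,0.012,0,0,0],[0,0,0.01,0,0,0],[0,0,0,0,0,0],[0,0,0,0,0,0]]' > next.json && python3 jog.py next.json|sed -n 2,4p;  echo '[[0,0,0.004,0,0,0],[0,0,0.004,0,0,0],[0,0,0,0,0,0]]' > next.json && python3 jog.py next.json
```

```text
ee_pos: [0.6325, -0.2003, 0.0882]
ee_rot: [0.682, 0.731, 0.0, 0.0]
wrist_force: [0.6, -0.3, 0.2]
time: 16.13
ee_pos: [0.6322, -0.201, 0.0811]
ee_rot: [0.682, 0.731, -0.0, 0.001]
wrist_force: [-3.3, -1.7, 2.1]
finger_gap: 0.224
grasp_force: 29.9
```

```bash
for i in 1; do echo '[[0,0,0.003,0,0,0],[0,0,0,0,0,0]]' > next.json && python3 jog.py next.json|sed -n 2,6p; echo '[[0,0,0.003,0,0,0],[0,0,0,0,0,0]]' > next.json && python3 jog.py next.json|sed -n 2,6p; done
```

```text
ee_pos: [0.6318, -0.2007, 0.0777]
ee_rot: [0.682, 0.731, -0.0, 0.0]
wrist_force: [-3.7, -0.7, 2.6]
finger_gap: 0.221
grasp_force: 29.9
ee_pos: [0.6319, -0.2005, 0.074]
ee_rot: [0.682, 0.731, -0.0, 0.0]
wrist_force: [-2.7, -1.2, 1.1]
finger_gap: 0.225
grasp_force: 29.8
```

```bash
echo '[[0,0,0.003,0,0,0],[0,0,0,0,0,0]]' > next.json && python3 jog.py next.json|sed -n 2,6p; echo '[[0,0,0.003,0,0,0],[0,0,0,0,0,0]]' > next.json && python3 jog.py next.json|sed -n 2,6p
```

```text
ee_pos: [0.6322, -0.2003, 0.0707]
ee_rot: [0.682, 0.731, -0.0, 0.0]
wrist_force: [-4.8, -0.8, -0.7]
finger_gap: 0.222
grasp_force: 29.6
ee_pos: [0.6325, -0.2003, 0.0677]
ee_rot: [0.682, 0.731, 0.0, 0.0]
wrist_force: [-4.2, -1.1, -2.9]
finger_gap: 0.222
grasp_force: 29.4
```

```bash
echo '[[0,0,0.003,0,0,0],[0,0,0,0,0,0]]' > next.json && python3 jog.py next.json|sed -n 2,6p; echo '[[0,0,0.0025,0,0,0],[0,0,0,0,0,0]]' > next.json && python3 jog.py next.json|sed -n 2,6p
```

```text
ee_pos: [0.6328, -0.2003, 0.0648]
ee_rot: [0.682, 0.731, 0.0, 0.001]
wrist_force: [-2.5, -1.7, -4.4]
finger_gap: 0.22
grasp_force: 29.4
ee_pos: [0.6332, -0.2004, 0.0626]
ee_rot: [0.682, 0.731, 0.0, 0.001]
wrist_force: [-1.5, -0.5, -5.2]
finger_gap: 0.222
grasp_force: 29.4
```

```bash
echo '[[0,0,0.0015,0,0,0],[0,0,0,0,0,0]]' > next.json && python3 jog.py next.json|sed -n 2,6p
```

```text
ee_pos: [0.6335, -0.2005, 0.0614]
ee_rot: [0.682, 0.731, 0.001, 0.001]
wrist_force: [-2.1, -0.4, -5.2]
finger_gap: 0.225
grasp_force: 29.4
```

```bash
echo '[[0,0,0.0015,0,0,0],[0,0,0,0,0,0]]' > next.json && python3 jog.py next.json|sed -n 2,6p; echo '[[0,0,0.001,0,0,0],[0,0,0,0,0,0],[0,0,0,0,0,0]]' > next.json && python3 jog.py next.json|sed -n 2,6p
```

```text
ee_pos: [0.6335, -0.2005, 0.0613]
ee_rot: [0.682, 0.731, 0.001, 0.002]
wrist_force: [-4.2, 1.5, 3.5]
finger_gap: 0.225
grasp_force: 30.1
ee_pos: [0.6335, -0.2005, 0.0613]
ee_rot: [0.682, 0.731, 0.001, 0.002]
wrist_force: [-5.9, 2.6, 9.2]
finger_gap: 0.221
grasp_force: 30.6
```

```bash
echo '[[0,0,0.001,0,0,0],[0,0,0,0,0,0]]' > next.json && python3 jog.py next.json|sed -n 2,6p; echo '[[0,0,0,0,0,0],[0,0,0,0,0,0],[0,0,0,0,0,0],[0,0,0,0,0,0]]' > next.json && python3 jog.py next.json 0.5; echo '[[0,0,-0.02,0,0,0],[0,0,-0.03,0,0,0],[0,0,-0.04,0,0,0],[0,0,-0.04,0,0,0],[0,0,-0.01,0,0,0]]' > next.json && python3 jog.py next.json; echo '[[-0.03,-0.01,0,0,0,0],[-0.02,0,0,0,0,0],[0,0,0,0,0,0],[0,0,0,0,0,0]]' > next.json && python3 jog.py next.json
python3 - <<'E'
from h import *
a=grab("wrist","wS")["color"];b=grab("top","tS")["color"];c=grab("side","sS")["color"]
m=np.zeros((600,800,3),np.uint8);m[:420,:560]=a
m[:240,560:]=cv2.resize(b[150:230,330:410],(240,240));m[250:490,560:]=cv2.resize(c[230:350,300:420],(240,240))
v=cv2.resize(c[355:420,255:335],None,fx=2,fy=2);m[430:430+v.shape[0],0:v.shape[1]]=v
cv2.imwrite("pics/m8.png",m[:,:,::-1])
E
```

```text
ee_pos: [0.6336, -0.2005, 0.0612]
ee_rot: [0.682, 0.731, 0.001, 0.002]
wrist_force: [-7.4, 1.5, 13.5]
finger_gap: 0.218
grasp_force: 31.1
time: 18.22
ee_pos: [0.634, -0.2008, 0.0584]
ee_rot: [0.682, 0.731, 0.001, 0.002]
wrist_force: [0.2, 0.5, -0.2]
finger_gap: 0.503
grasp_force: 0.0
time: 18.63
ee_pos: [0.6368, -0.2018, 0.2054]
ee_rot: [0.682, 0.731, 0.003, 0.007]
wrist_force: [1.4, -0.5, 0.4]
finger_gap: 0.5
grasp_force: 0.0
time: 18.97
ee_pos: [0.6264, -0.252, 0.1978]
ee_rot: [0.683, 0.73, 0.001, 0.001]
wrist_force: [-0.3, 0.6, 0.2]
finger_gap: 0.499
grasp_force: 0.0
```

View pics/m8.png

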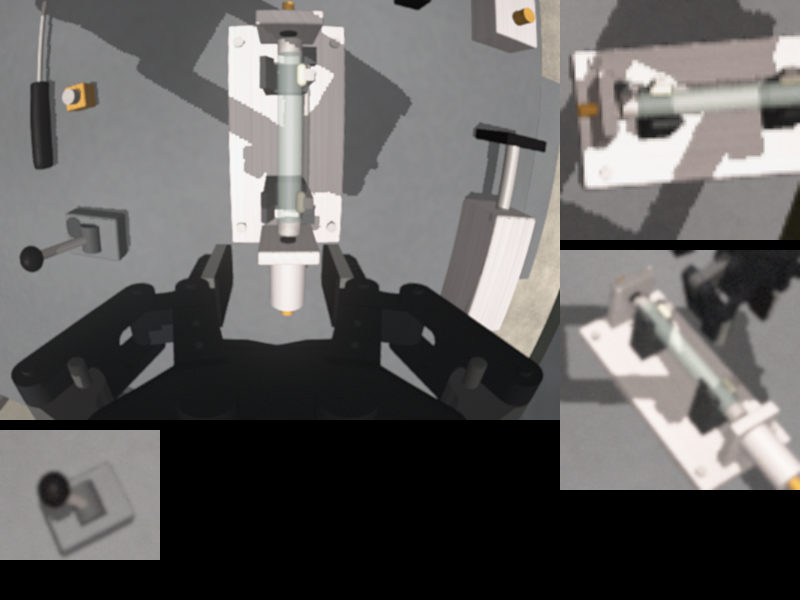

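The tube lies along the fixture axis under both noses ((308,75) and (300,200)) with its caps inside the end blocks. The valve ball is at (31,258) in this wrist picture and at (269,127) in the earlier one.

Run:
```python
from h import *
np.set_printoptions(precision=4,suppress=True)
S=load("wS");V=load("wV");F=load("wF1");T=load("tS")
def ball(c,u,r=22):
    x,y=int(u[0]),int(u[1]);x0=max(0,x-r);y0=max(0,y-r)
    g=(c["color"][y0:y+r,x0:x+r].max(2)<45).astype(np.uint8);g=cv2.morphologyEx(g,cv2.MORPH_OPEN,np.ones((7,7)))
    k=max(cv2.findContours(g,0,1)[0],key=cv2.contourArea);(a,b),rad=cv2.minEnclosingCircle(k);return (a+x0,b+y0),rad
bs,bv,bt=ball(S,(31,258)),ball(V,(269,127)),ball(load("topA"),(444,287),12)
print(bs,bv,bt)
B,e=tri((S,bs[0]),(V,bv[0]));print("ball",B,e,tri((S,bs[0]),(V,bv[0]),(load("topA"),bt[0])))
# block top corners read in wV (montage 400/560), wS
k=1.4
for n,c,ps in(("V",V,[(197*k,73*k),(238*k,75*k),(236*k,108*k)]),("S",S,[(76,207),(129,209),(126,249)]),("top",load("topA"),[(420.5,257),(444.5,257),(444.5,287),(420.5,287)])):
    print(n,[onz(c,p,.025)[:2] for p in ps])
# noses after seating
print("noses",onz(S,(307,75),.071),onz(S,(301,203),.071))
```

```text
Traceback (most recent call last):
ValueError: max() iterable argument is empty
```

Run:
```python
from h import *
np.set_printoptions(precision=4,suppress=True)
S=load("wS");V=load("wV");T=load("topA")
def ball(c,u,r=22,o=5):
    x,y=int(u[0]),int(u[1]);x0=max(0,x-r);y0=max(0,y-r);p=c["color"][y0:y+r,x0:x+r].max(2)
    g=(p<max(45,p.min()+25)).astype(np.uint8);g=cv2.morphologyEx(g,cv2.MORPH_OPEN,cv2.getStructuringElement(2,(o,o)))
    k=max(cv2.findContours(g,0,1)[0],key=cv2.contourArea);(a,b),rad=cv2.minEnclosingCircle(k);print(p.min(),(a+x0,b+y0),rad);return (a+x0,b+y0)
bs,bv,bt=ball(S,(31,258)),ball(V,(269,127)),ball(T,(444,287),10,3)
print("ball",tri((S,bs),(V,bv)),tri((S,bs),(V,bv),(T,bt)))
k=1.4
for n,c,ps in(("V",V,[(197*k,73*k),(238*k,75*k),(236*k,108*k)]),("S",S,[(76,207),(129,209),(126,249)]),("top",T,[(420.5,257),(444.5,257),(444.5,287),(420.5,287)])):
    print(n,[onz(c,p,.025)[:2] for p in ps])
print("noses",onz(S,(307,75),.071),onz(S,(301,203),.071))
```

```text
31 (31.0, 258.5) 12.175895690917969
43 (268.79999923706055, 126.79999923706055) 14.369511604309082
4 (443.7857141494751, 286.2142858505249) 5.911866188049316
ball (array([ 0.3952, -0.3156,  0.0953]), [np.float64(0.1), np.float64(0.1)]) (array([ 0.3944, -0.3162,  0.0948]), [np.float64(0.3), np.float64(1.1), np.float64(1.3)])
V [array([ 0.4012, -0.2909]), array([ 0.4623, -0.2934]), array([ 0.4597, -0.3436])]
S [array([ 0.4114, -0.2826]), array([ 0.479 , -0.2801]), array([ 0.4716, -0.3251])]
top [array([ 0.4605, -0.2877]), array([ 0.4599, -0.344 ]), array([ 0.3905, -0.3405]), array([ 0.3912, -0.2846])]
noses [ 0.6436 -0.1498  0.071 ] [ 0.6468 -0.2504  0.071 ]
```

Run:
```python
from h import *
np.set_printoptions(precision=4,suppress=True,linewidth=200)
for n in("wF1","wS"):
    c=load(n)
    for P in((.639,-.15,.071),(.6464,-.25,.071)):
        u=proj(c,np.array(P));x,y=int(u[0]),int(u[1]);p=c["color"][y-14:y+15,x-14:x+15].astype(int)
        g=((p[:,:,0]-p[:,:,2]>p.mean()*.09)&(p.max(2)>120)).astype(np.uint8)
        N,l,s,ce=cv2.connectedComponentsWithStats(g)
        print(n,u.round(1),[(s[i,4],s[i,:4],onz(c,ce[i]+[x-14,y-14],.071)[:2]) for i in range(1,N) if s[i,4]>15])
```

```text
wF1 [289.7 131.5] [(np.int32(129), array([11,  5,  9, 19], dtype=int32), array([ 0.6388, -0.1494]))]
wF1 [297.5 233.9] [(np.int32(81), array([10,  6, 12, 18], dtype=int32), array([ 0.6456, -0.2492]))]
wS [301.   74.7] [(np.int32(86), array([11,  4, 10, 22], dtype=int32), array([ 0.6385, -0.1504]))]
wS [300.5 202.5] [(np.int32(155), array([10,  4, 10, 21], dtype=int32), array([ 0.6461, -0.2494]))]
```

```bash
python3 d.py .345 -.316 .198 90
```

```text
rotvec tool [0.0013 0.     0.0694] shift new frame [-0.0659 -0.2812 -0.0004] old frame [-0.0462 -0.2851 -0.0008] [ 0.6262 -0.2501  0.1976] 19.1167
```

In the tool's units: 0.069 rad / 3.1416 = 0.022.

```bash
echo '[[0,0,0,0,0,0.022],[-0.0082,-0.035,0,0,0,0],[-0.0082,-0.035,0,0,0,0],[-0.0082,-0.035,0,0,0,0],[-0.0082,-0.035,0,0,0,0]]' > next.json && python3 jog.py next.json 0.0 20 >/dev/null; echo '[[-0.0082,-0.035,0,0,0,0],[-0.0082,-0.035,0,0,0,0],[-0.0082,-0.035,0,0,0,0],[-0.0082,-0.035,0,0,0,0],[0,0,0,0,0,0]]' > next.json && python3 jog.py next.json >/dev/null; echo '[[0,0,0.03,0,0,0],[0,0,0.03,0,0,0],[0,0,0.02,0,0,0],[0,0,0,0,0,0],[0,0,0,0,0,0]]' > next.json && python3 jog.py next.json; python3 d.py .345 -.316 .1 90
```

```text
time: 20.37
ee_pos: [0.3464, -0.3155, 0.117]
ee_rot: [0.707, 0.707, 0.001, -0.0]
wrist_force: [0.1, 0.5, 0.8]
finger_gap: -0.004
grasp_force: 0.0
rotvec tool [ 0.0005 -0.0013  0.0009] shift new frame [-0.0005 -0.0014  0.017 ] old frame [-0.0005 -0.0015  0.017 ] [ 0.3464 -0.3155  0.117 ] 20.3667
```

```bash
echo '[[0,0,0.017,0,0,0],[0,0,0,0,0,0],[0,0.012,0,0,0,0],[0,0.012,0,0,0,0],[0,0.01,0,0,0,0]]' > next.json && python3 jog.py next.json; echo '[[0,0.01,0,0,0,0],[0,0.01,0,0,0,0],[0,0.01,0,0,0,0],[0,0.01,0,0,0,0],[0,0.008,0,0,0,0]]' > next.json && python3 jog.py next.json; echo '[[0,0.005,0,0,0,0],[0,0.003,0,0,0,0],[0,0,0,0,0,0],[0,0,0,0,0,0]]' > next.json && python3 jog.py next.json
```

```text
time: 20.78
ee_pos: [0.3828, -0.3175, 0.1023]
ee_rot: [0.707, 0.707, 0.0, 0.003]
wrist_force: [-1.0, -0.4, 1.8]
finger_gap: -0.001
grasp_force: 0.8
time: 21.2
ee_pos: [0.4298, -0.3166, 0.1008]
ee_rot: [0.707, 0.707, 0.0, 0.001]
wrist_force: [-0.5, 0.0, -0.4]
finger_gap: 0.002
grasp_force: 0.5
time: 21.53
ee_pos: [0.4366, -0.3166, 0.1008]
ee_rot: [0.707, 0.707, 0.0, 0.001]
wrist_force: [-0.8, 0.8, -0.6]
finger_gap: 0.003
grasp_force: 0.0
```

Not on the stop yet; push further in small steps until the force rises.

```bash
echo '[[0,0.004,0,0,0,0],[0,0,0,0,0,0],[0,0,0,0,0,0]]' > next.json && python3 jog.py next.json | sed -n 2,4p; echo '[[0,0.003,0,0,0,0],[0,0,0,0,0,0],[0,0,0,0,0,0]]' > next.json && python3 jog.py next.json | sed -n 2,4p; echo '[[0,0.003,0,0,0,0],[0,0,0,0,0,0],[0,0,0,0,0,0]]' > next.json && python3 jog.py next.json | sed -n 2,4p
```

```text
ee_pos: [0.4382, -0.3163, 0.1007]
ee_rot: [0.707, 0.707, -0.001, -0.001]
wrist_force: [-4.8, -1.0, 1.5]
ee_pos: [0.4387, -0.3162, 0.1006]
ee_rot: [0.707, 0.707, -0.002, -0.002]
wrist_force: [-11.2, -4.1, 5.4]
ee_pos: [0.4391, -0.3161, 0.1005]
ee_rot: [0.707, 0.708, -0.004, -0.004]
wrist_force: [-18.1, -4.6, 9.5]
```

```bash
echo '[[0,-0.015,0,0,0,0],[0,-0.02,0,0,0,0],[0,-0.02,0,0,0,0],[0,0,-0.04,0,0,0],[0,0,-0.04,0,0,0]]' > next.json && python3 jog.py next.json >/dev/null; echo '[[-0.03,0,-0.03,0,0,0],[-0.03,0,0,0,0,0],[0,0,0,0,0,0],[0,0,0,0,0,0],[0,0,0,0,0,0]]' > next.json && python3 jog.py next.json
python3 - <<'E'
from h import *
np.set_printoptions(precision=4,suppress=True)
W=grab("wrist","wE");T=grab("top","tE");A=load("topA")
def ball(c,P,r,o):
    u=proj(c,np.array(P));x,y=int(u[0]),int(u[1]);p=c["color"][max(0,y-r):y+r,max(0,x-r):x+r].max(2)
    g=cv2.morphologyEx((p<max(45,int(p.min())+25)).astype(np.uint8),cv2.MORPH_OPEN,cv2.getStructuringElement(2,(o,o)))
    k=max(cv2.findContours(g,0,1)[0],key=cv2.contourArea);(a,b),rad=cv2.minEnclosingCircle(k);q=(a+max(0,x-r),b+max(0,y-r));print(u.round(),q,rad);return q
P=(.465,-.316,.092)
bw=ball(W,P,26,5);bt=ball(T,P,11,3);print("ball now",tri((W,bw),(T,bt)),onz(W,bw,.092))
for Q in((.6385,-.1504,.071),(.6461,-.2494,.071)):
    u=proj(W,np.array(Q));x,y=int(u[0]),int(u[1])
    p=W["color"][max(y-14,0):y+15,x-14:x+15].astype(int)
    if p.size==0: print("out",u);continue
    g=((p[:,:,0]-p[:,:,2]>p.mean()*.09)&(p.max(2)>120)).astype(np.uint8);N,l,s,ce=cv2.connectedComponentsWithStats(g)
    print(u.round(),[(s[i,4],onz(W,ce[i]+[x-14,max(y-14,0)],.071)[:2]) for i in range(1,N) if s[i,4]>15])
E
```

```text
time: 23.12
ee_pos: [0.3905, -0.3753, 0.2098]
ee_rot: [0.707, 0.707, 0.001, 0.0]
wrist_force: [0.2, 0.6, -0.3]
finger_gap: 0.003
grasp_force: 0.0
[374. 131.] (373.0540542602539, 132.29729652404785) 15.599284172058105
[441. 254.] (442.5, 254.5) 6.041623115539551
ball now (array([ 0.4627, -0.3167,  0.0983]), [np.float64(0.0), np.float64(0.0)]) [ 0.4646 -0.3169  0.092 ]
[519. -12.] []
[531.  79.] [(np.int32(30), array([ 0.6437, -0.2505]))]
```

```bash
python3 -c "
from cell import bot, optics, order
print(order.finish_job())"
```

```text
the job is handed in; nothing more can be done
None
```

The job is handed in at about 23 s: the long tube was laid in the V-rest and let go, then pressed fully home in the fixture with the jaw shut. The valve lever was then thrown onto its stop, with grip at most about 31 N and seating push about 14 N in the printed readings.

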